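# Pin down the clamp bar of a loaded tube carrier

## Robot

A 6-joint arm with a two-finger parallel gripper is mounted at the origin on the work surface. World frame = base frame: x ahead of the robot, y to its left, z up, the work surface at z = 0. Lengths are in m, angles in rad, forces in N, time in s.
With the tool pointing down it reaches from about 0.35 to 0.85 m from the base axis. Payload 8.1 kg.
Tool frame: the origin (TCP) lies on the centre line of the jaws, within the pads' length; the fingertips stand 22 mm ahead of it and the grasp point (between the pads) lies 3 mm ahead of it; z points along the fingers, y is the line along which they close (so a half turn about z gives the same grasp; the last joint's range is limited). The gripper opens to 93 mm and grips with 3 to 60 N. Pads are 15 mm wide; open, the fingers measure 128 mm over their backs; the gripper's body (75 mm by 188 mm) begins 65 mm behind the grasp point.
Start: joints at [-1.287, 0.13, 1.488, -0, 1.523, -0.085], TCP at [0.216, -0.56, 0.241] pointing down, gripper open.
Joint ranges: [-2.96, 2.96], [-0.89, 2.26], [0.02, 2.5], [-1.34, 4.48], [0, 2.73], [-2.66, 2.66]. Speed limits (rad/s): [2.39, 2.39, 2.79, 3.14, 3.14, 3.14].

## Interface

Orientations are given as a rotation vector (axis times angle).
In Python, from plant import robot, optics, read_state gives the robot as it stands (robot), with the cameras (optics) and the readings as plain functions.
- The arm moves only by the tool send_path, called after "Call:" as name(argument=value, ...) on one line, values as JSON. Schema: {"type":"object","properties":{"segments":{"type":"array","items":{"type":"array","prefixItems":[{"type":"number"},{"type":"array","items":{"type":"number"},"minItems":3,"maxItems":3},{"type":"number"}],"minItems":3,"maxItems":3},"minItems":1,"maxItems":20},"grip_n":{"type":"number"},"only":{"type":"string"},"quiet":{"type":"boolean"},"lines":{"type":"string"}},"required":["segments"],"additionalProperties":false}. segments is a list of rows, 1 to 20 of them, each written [opening, [dx, dy, dz], turn]: the finger opening in m, then dx, dy, dz in shares of the most that a row can go, 1 being 50 mm, then a turn about the tool's z in a scale on which 1.0 is 4 rad; each row shifts and turns the commanded pose from where the row before left it, along the tool's axes as they then stand; what a row does not reach is not made up. A row lasts 1/10 s, in which the tool goes at most 0.05 m and 0.15 rad, less where a joint would pass 70% of its speed; a pose out of reach is approached as far as the arm can. The fingers move at their own pace and stop on an object; grip_n is the grip in N (left out, the last holds). Time passes only in rows, so rows that do not move let the fingers close. The tool returns the time, the measured TCP pose, the force, the opening and the grip force at its end. only (a regular expression) keeps the lines of the reply that match it, lines (a string "A,B") keeps lines A to B, and quiet returns only ok. Shift and turn numbers lie between -1 and 1, and a call with a number outside is refused. Input that does not fit is refused with a message, and nothing moves.
- read_state(): the state, without advancing time (a new reading comes with each control period).
- optics.read_camera(name): name is "side" or "top"; returns a dict with "image" (400x640x3 uint8, red, green, blue), "fx", "fy", "cx", "cy" (pixels), "R" (3x3) and "t" (3): a world point X has camera coordinates R X + t. Camera axes: x right, y down, z forward; pixel columns grow to the right and rows downward; lengths in m; the calibration is good to about 2 mm. A picture is of the moment at which its call begins. There is no depth.
- robot.close_job(): hands the job in; it is judged then, once.
The state is a dict: "t": time; "q": joint angles; "dq": joint speeds; "joint_torque": joint torques, N m; "tool_pos": TCP position; "orientation": TCP orientation; "force": force on the tool from outside, world axes, zero at the start; "wrist_torque": the same for the moment, N m; "opening": finger opening in m; "gripper_force": force on a finger pad.
Only numpy, scipy, OpenCV 4.12 (cv2) and the standard library are available. Lean on these libraries where they do the work, as an engineer would, in place of code of your own. Each camera call takes 0.05 s, during which the arm holds its last target. There are 200 camera calls.

## Task

The tube carrier is loaded for the overhead mixer, but its clamp bar is still up. Swing the bar down on to the tube caps so that its eye stands between the two lugs, then push the square-headed retaining pin through lug, eye and lug until its head is fully home against the lug, and let go. Leave the other things on the bench where they are.

Things in the scene. Friction and masses are not known exactly. Their poses are not given: they have to be found in the camera images.
- carrier: tube carrier fixed to the bench: base plate 280 x 110 mm, in it a rack of capped tubes on a sprung plate, a clevis at its -x end, the hinge bracket of the clamp bar at its +x end (top 150 mm). Origin: middle of its underside; x runs along it from clevis to hinge, y across, z up
- clevis (a point): middle of the clevis on the pin axis, 135 mm above the bench, at carrier x -95; axes as the carrier's, y is the pin axis. A post 36 (x) by 47 mm (y) carries two upright steel lugs 36 mm long (x), 12 mm thick (y), 23 mm apart, tops 24 mm above the axis, each with a round 15.5 mm through hole. The outer lug faces are 23.5 mm from this point, both open: the pin may enter from either side
- tube_rack: the loaded rack, 152 x 70 mm, standing in the carrier on a spring plate that gives up to 8 mm; ten tubes in two rows, cap tops 89 mm above its underside and 121 mm above the bench; nothing to do on it. Origin: middle of its underside
- clamp_bar (a joint): angle of the clamp bar, rad: 0 = level, eye in line with the lug holes; positive = raised. Stiff hinge: it stays where left. From about 0.03 down its rubber pad presses the sprung rack down (at 0 some 15 N under the pad); pressed to 0 or below and let go it springs back to 0.01-0.02, the eye 2-4 mm high. The pin's tapered nose, pushed in with 3-10 N, draws it down the rest
- bar_hinge (a point): middle of the clamp bar's hinge axis, which is parallel to carrier y, 210 mm from the pin axis and as high; x of this frame runs along the bar, away from the eye
- bar_press (a point): point on the flat steel top of the clamp bar, in its middle, 150 mm from the hinge towards the eye and 5 mm above the hinge-eye line; the bar is 50 mm wide and 10 mm thick here. Hinge friction and rubber take 4 to 20 N here
- bar_eye (a point): centre of the hole in the bar's eye, 210 mm from the hinge: a steel block 34 x 20 (along y) x 36 mm high with a round 15.5 mm hole along y. With the bar down it stands between the lugs, 1.5 mm play on each side
- pin: steel retaining pin, 104 mm long, about 190 g, standing on its head, nose up. Origin: middle of the head's outer face; z points to the nose. Square head 26 x 26 mm, 14 mm thick; round shank, 14 mm diameter, z 14 to 86 mm; nose tapering to 5 mm diameter at z 104. Laid on the bench it rests on a flat of the head and the end of the shank, nose about 5 degrees down
- pin_mid (a point): point on the pin's axis 37.5 mm from the outer face of its head; it coincides with clevis when the pin is through and its head touches a lug
- cryobox: white sample box 135 x 135 x 53 mm, a bystander; origin: middle of its underside
- label_roll: roll of yellow labels, 68 mm diameter, 25 mm high, a bystander; origin: middle of its underside
- tube_stand: white block 60 x 90 x 45 mm with three capped tubes, 93 mm high, a bystander; origin: middle of its underside

How it is judged:
By the outcome, as a careful person would: the job done as asked, in the order asked, and still so for the second after the job is handed in, with the robot touching nothing.
It also fails if it takes over 72 s, if anything falls off the work surface, if the arm or the gripper's body presses on something with over 40 N, if the wrist force passes 120 N, or if a joint passes its speed limit or range.

## Working session

There is one attempt and no reset: what is moved stays moved. The work goes in short steps, Python scripts to look and compute and a tool call to move; the robot and the scene stay as the last step left them, time stands still between calls to the robot, and variables do not carry over. Pictures are saved under pics/ and viewed, at most 10 in all, crops included, and the job is handed in when it is done.

```bash
ls; mkdir -p pics; python3 - <<'E'
from plant import robot, optics, read_state
import cv2,numpy as np
for n in("side","top"):
    c=optics.read_camera(n); cv2.imwrite(f"pics/{n}0.png",c["image"][:,:,::-1])
    print(n,c["fx"],c["fy"],c["cx"],c["cy"],np.round(c["R"],4).tolist(),np.round(c["t"],4).tolist())
s=read_state();print(s["tool_pos"],s["orientation"],s["opening"],s["t"])
E
```

```text
pics
plant.py
side 418.7638752420638 418.7638752420638 320.82813025418614 204.27835167723885 [[0.9484, -0.3165, 0.0192], [-0.1396, -0.4712, -0.8709], [0.2847, 0.8233, -0.491]] [-0.5901, 0.1974, 0.923]
top 449.3048121071545 449.3048121071545 324.4503895775736 201.87302623365716 [[-0.0234, -0.9993, -0.0303], [-0.9816, 0.0287, -0.1888], [0.1895, 0.0253, -0.9815]] [0.0365, 0.6231, 1.0979]
[ 0.21617676 -0.55917973  0.23967632] [-3.08669085e+00 -5.75724895e-01  3.13960555e-04] 0.0927620847402119 0.1
```

View pics/side0.png

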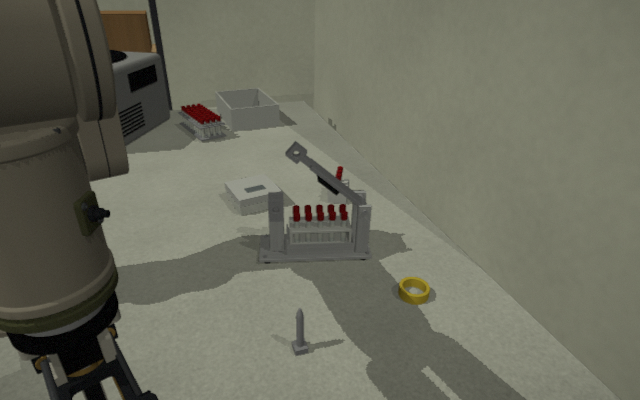

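View pics/top0.png

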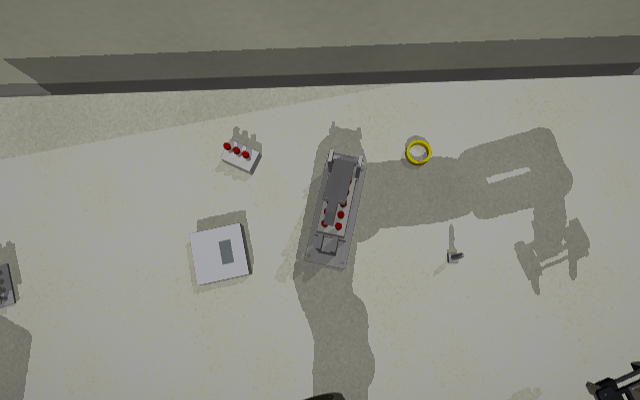

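The side view shows the carrier with its bar raised: the eye is at about (296,152) and the clevis post at (277,220). The pin stands at (300,350). In the top view the carrier runs from (325,265) at the clevis end to (348,155) at the hinge, and the pin head is near (455,258).

```bash
cat > h.py <<'E'
from plant import robot, optics, read_state
import cv2,numpy as np
def cam(n):
    return optics.read_camera(n)
def ray(c,u,v):
    R=np.array(c["R"]);t=np.array(c["t"])
    d=R.T@np.array([(u-c["cx"])/c["fx"],(v-c["cy"])/c["fy"],1]);o=-R.T@t
    return o,d/np.linalg.norm(d)
def onz(c,u,v,z):
    o,d=ray(c,u,v);return o+d*(z-o[2])/d[2]
def two(c1,p1,c2,p2):
    o1,d1=ray(c1,*p1);o2,d2=ray(c2,*p2)
    s=np.linalg.lstsq(np.c_[d1,-d2],o2-o1,rcond=None)[0]
    a=o1+s[0]*d1;b=o2+s[1]*d2
    return (a+b)/2,np.linalg.norm(a-b)
def proj(c,X):
    p=np.array(c["R"])@np.array(X)+np.array(c["t"]);return np.array([c["fx"]*p[0]/p[2]+c["cx"],c["fy"]*p[1]/p[2]+c["cy"]])
def crop(im,x,y,w,h,k):
    o=cv2.resize(im[y:y+h,x:x+w,::-1],None,fx=k,fy=k,interpolation=cv2.INTER_CUBIC)
    for i in range(0,w,10):
        if (x+i)%10==0 or 1:
            cv2.line(o,(i*k,0),(i*k,6),(0,0,255),1)
    for j in range(0,h,10): cv2.line(o,(0,j*k),(6,j*k),(0,0,255),1)
    return o
def mosaic(ims,f):
    H=max(i.shape[0] for i in ims);W=sum(i.shape[1] for i in ims)
    o=np.zeros((H,W,3),np.uint8);x=0
    for i in ims: o[:i.shape[0],x:x+i.shape[1]]=i;x+=i.shape[1]
    cv2.imwrite(f,o);print(o.shape)
E
python3 - <<'E'
from h import *
T=cam("top")["image"];S=cam("side")["image"]
mosaic([crop(T,295,140,80,140,4),crop(S,250,130,130,140,3)],"pics/m1.png")
mosaic([crop(T,430,220,50,60,8),crop(S,280,300,40,60,10)],"pics/m2.png")
E
```

```text
(560, 710, 3)
(600, 800, 3)
```

View pics/m1.png

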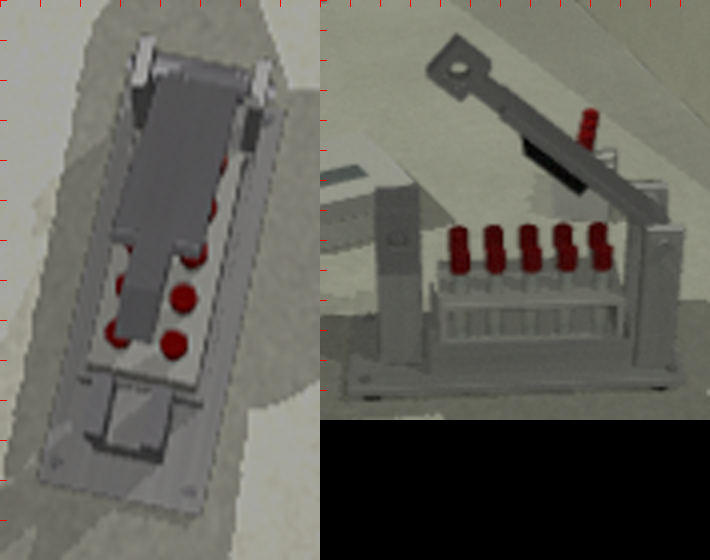

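View pics/m2.png

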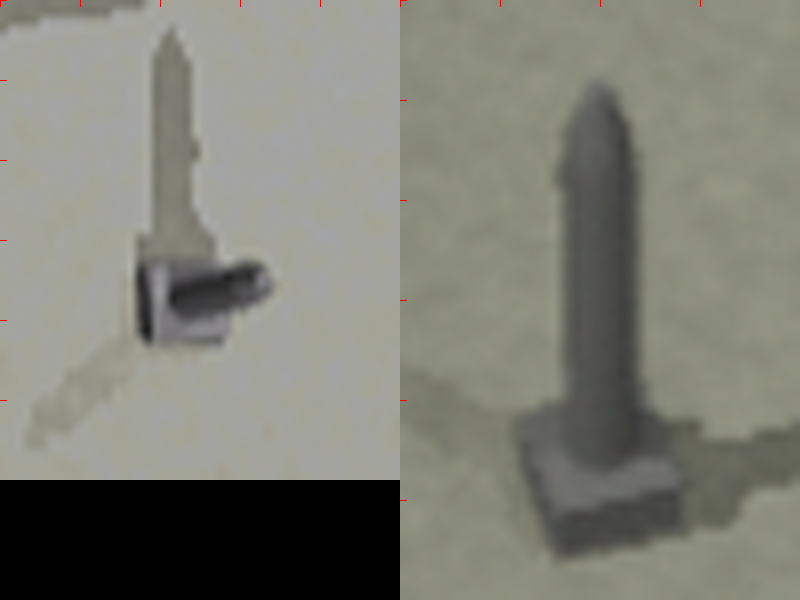

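The top crop gives carrier base corners at about (304.6,260), (344,269) and (366,165). In the side crop the near lug hole is at (275.7,209), the hinge bolt at (364.7,211.4) and the eye at (295.7,152.4). The pin's nose tip is at (462.3,253.9) in the top view and (299.3,308) in the side view.

```bash
python3 - <<'E'
from h import *
np.set_printoptions(precision=4,suppress=True)
T=cam("top");S=cam("side")
t=lambda X,Y:(295+(X+.5)/4-.5,140+(Y+.5)/4-.5)
s=lambda X,Y:(250+(X-320+.5)/3-.5,130+(Y+.5)/3-.5)
for z in(.012,.018):
    P=[onz(T,*t(*p),z) for p in((40,482),(198,517),(285,100))];print(z,*P,np.linalg.norm(P[0]-P[1]),np.linalg.norm(P[1]-P[2]))
    d=P[2]-P[1];print("yaw",np.arctan2(d[1],d[0]),"mid",(P[0]+P[2])/2)
h=onz(S,*s(398,238),.135);b=onz(S,*s(665,245),.135);print("nearhole",h,"bolt",b,"yaw",np.arctan2(*(b-h)[1::-1]),np.linalg.norm(b-h))
print("lugtops",onz(S,*s(375,187),.159),onz(S,*s(418,183),.159))
print("tip",two(T,(430+262.5/8-.5,220+275.5/8-.5),S,(280+198.5/10-.5,300+8.05)))
p=lambda X,Y:(280+(X-400)/10-.45,300+Y/10-.45)
for q in((560,557),(680,525)):print("headbot",onz(S,*p(*q),0))
for q in((513,425),(555,508),(683,478)):print("headtop",onz(S,*p(*q),.014))
r=lambda X,Y:(430+X/8-.45,220+Y/8-.45)
for q in((148,262),(155,342),(224,342)):print("Theadtop",onz(T,*r(*q),.014))
print("camT",-np.array(T["R"]).T@T["t"],read_state()["t"])
E
```

```text
0.012 [0.479 0.077 0.012] [ 0.4537 -0.0258  0.012 ] [ 0.733  -0.0938  0.012 ] 0.10585529100706083 0.28739430903497154
yaw -0.23887690111843785 mid [ 0.606  -0.0084  0.012 ]
0.018 [0.4786 0.0765 0.018 ] [ 0.4535 -0.0257  0.018 ] [ 0.7313 -0.0934  0.018 ] 0.10531901965427556 0.28593834652782885
yaw -0.2388769011184377 mid [ 0.605  -0.0084  0.018 ]
nearhole [ 0.5047 -0.004   0.135 ] bolt [ 0.7044 -0.0749  0.135 ] yaw -0.34118435751111176 0.2118413673663788
lugtops [0.497  0.0413 0.159 ] [0.5321 0.0383 0.159 ]
tip (array([ 0.4774, -0.3091,  0.1031]), np.float64(0.0022399831090291894))
headbot [ 0.4643 -0.3227  0.    ]
headbot [ 0.488  -0.3222  0.    ]
headtop [ 0.461  -0.3015  0.014 ]
headtop [ 0.4633 -0.3231  0.014 ]
headtop [ 0.4882 -0.3235  0.014 ]
Theadtop [ 0.4897 -0.2973  0.014 ]
Theadtop [ 0.4638 -0.2976  0.014 ]
Theadtop [ 0.4633 -0.3198  0.014 ]
camT [ 0.4044 -0.0092  1.1963] 0.3
```

Units first: shifts go in shares of 50 mm and turns go in shares of 4 rad. So -0.02 m is -0.4, -0.01 m is -0.2, -0.137 rad / 4 = -0.0343.

Call:
send_path(segments=[[0,[0,0,-0.4],-0.0343],[0,[0,0,-0.4],-0.0343],[0,[0,0,-0.4],-0.0343],[0,[0,0,-0.4],-0.0343],[0,[0,0,-0.4],-0.0343],[0,[0,0,-0.4],-0.0343],[0,[0,0,-0.2],-0.0343]], grip_n=20)

```text
t: 1.0
tool_pos: [0.2164, -0.5601, 0.3729]
orientation: [2.467, 1.941, -0.002]
force: [-0.3, 0.7, 0.1]
opening: 0.0416
gripper_force: 0.0
```

Call:
send_path(segments=[[0,[0.78,0.26,0],0],[0,[0.78,0.26,0],0],[0,[0.78,0.26,0],0],[0,[0.78,0.26,0],0],[0,[0.78,0.26,0],0],[0,[0.78,0.26,0],0],[0,[0.78,0.26,0],0],[0,[0.78,0.26,0],0],[0,[0.78,0.26,0],0],[0,[0.78,0.26,0],0],[0,[0.78,0.26,0],0],[0,[0.78,0.26,0],0],[0,[0.78,0.26,0],0],[0,[0.78,0.26,0],0],[0,[0.78,0.26,0],0],[0,[0.78,0.26,0],0]])

```text
t: 2.6
tool_pos: [0.569, -0.0024, 0.3707]
orientation: [2.474, 1.936, 0.0]
force: [-0.6, -0.3, 0.2]
opening: 0.0008
gripper_force: 0.0
```

To row units: 0.03 m is 0.6, 0.02 m is 0.4.

Call:
send_path(segments=[[0,[0,0,0.6],0],[0,[0,0,0.6],0],[0,[0,0,0.4],0],[0,[0,0,0.2],0],[0,[0,0,0.2],0],[0,[0,0,0.2],0],[0,[0,0,0.2],0],[0,[0,0,0.2],0],[0,[0,0,0.2],0],[0,[0,0,0.2],0],[0,[0,0,0.2],0],[0,[0,0,0.2],0],[0,[0,0,0.2],0],[0,[0,0,0.2],0]])

```text
t: 4.0
tool_pos: [0.5681, -0.004, 0.1796]
orientation: [-2.474, -1.936, 0.001]
force: [-1.0, 0.6, 2.8]
opening: 0.0008
gripper_force: 1.2
```

To row units: 0.006 m is 0.12, 0.004 m is 0.08.

Call:
send_path(segments=[[0,[0,0,0.12],0],[0,[0,0,0.12],0],[0,[0,0,0.08],0],[0,[0,0,0.04],0],[0,[0,0,0],0]])

```text
t: 4.5
tool_pos: [0.5682, -0.004, 0.1629]
orientation: [-2.474, -1.936, 0.0]
force: [-2.5, 0.8, 3.9]
opening: 0.0006
gripper_force: 1.6
```

To row units: 0.002 m is 0.04, 0.001 m is 0.02.

Call:
send_path(segments=[[0,[0,0,0.04],0],[0,[0,0,0.02],0],[0,[0,0,0.02],0],[0,[0,0,0],0]])

```text
t: 4.9
tool_pos: [0.5683, -0.004, 0.161]
orientation: [2.474, 1.936, 0.0]
force: [-12.2, 1.6, 19.0]
opening: 0.0001
gripper_force: 9.6
```

To row units: -0.04 m is -0.8, -0.02 m is -0.4, -0.12 rad / 4 = -0.03.

Call:
send_path(segments=[[0,[0,0,-0.4],0],[0,[0,0,-0.8],-0.03],[0,[0,0,-0.8],-0.03],[0,[0,0,-0.4],0]])

```text
t: 5.3
tool_pos: [0.5698, -0.0042, 0.2829]
orientation: [2.217, 2.22, 0.006]
force: [0.4, -0.2, 1.2]
opening: 0.0006
gripper_force: 0.0
```

Call:
send_path(segments=[[0,[-0.732,-0.182,0],0],[0,[-0.732,-0.182,0],0],[0,[-0.732,-0.182,0],0],[0,[-0.732,-0.182,0],0],[0,[-0.732,-0.182,0],0],[0,[-0.732,-0.182,0],0],[0,[-0.732,-0.182,0],0],[0,[-0.732,-0.182,0],0],[0,[-0.732,-0.182,0],0],[0,[-0.732,-0.182,0],0]])

```text
t: 6.3
tool_pos: [0.4758, -0.3715, 0.2785]
orientation: [2.224, 2.217, -0.0]
force: [1.4, -0.3, -1.1]
opening: 0.0005
gripper_force: 0.0
```

```bash
python3 - <<'E'
from h import *
T=cam("top")["image"];S=cam("side")["image"]
mosaic([crop(T,300,220,50,55,8),crop(S,255,180,55,80,7)],"pics/m3.png")
E
```

```text
(560, 785, 3)
```

View pics/m3.png

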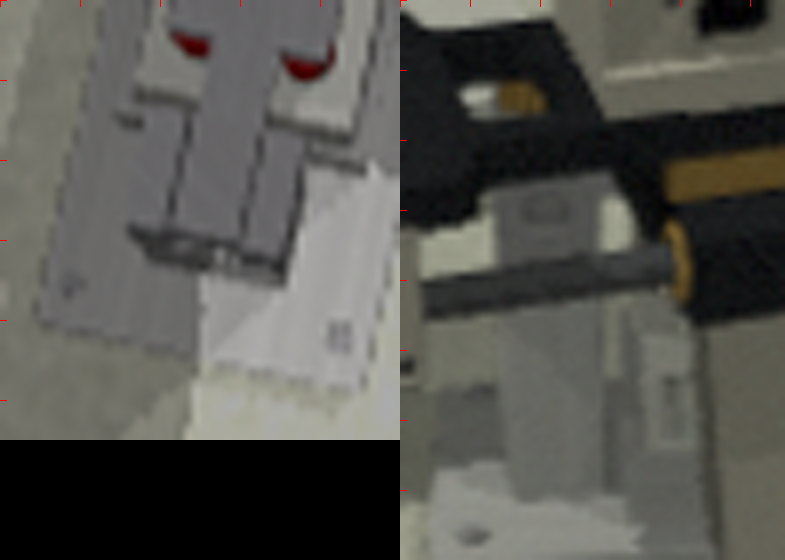

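The eye now stands between the lugs. In the top crop the gap lines centre on about (327.8,234.8) and (325.5,247.9). In the side crop the near lug hole is at (275.4,209.6).

To row units: 0.05 m is 1, 0.03 m is 0.6.

Call:
send_path(segments=[[0,[0,0,1],0],[0,[0,0,1],0],[0,[0,0,1],0],[0,[0,0,0.6],0]])

```text
t: 6.8
tool_pos: [0.4747, -0.3674, 0.0938]
orientation: [-2.221, -2.215, -0.0]
force: [-0.4, 0.4, -0.4]
opening: 0.0006
gripper_force: 0.0
```

```bash
python3 - <<'E'
from h import *
np.set_printoptions(precision=4,suppress=True)
T=cam("top");S=cam("side")
r=lambda X,Y:(300+(X+.5)/8-.5,220+(Y+.5)/8-.5)
a=onz(T,*r(226,122),.156);b=onz(T,*r(207.5,227),.156);d=a-b;print(a,b,"yaw",np.arctan2(d[1],d[0]))
h=onz(S,255+146.5/7-.5,180+210.5/7-.5,.135);print("hole",h)
for yaw in(-.24,-.25,-.26):
    ex=np.array([np.cos(yaw),np.sin(yaw)]);ey=np.array([-ex[1],ex[0]])
    c=h[:2]+.0235*ey;m=((a+b)/2)[:2];print(yaw,"clevis from hole",c,"y line offset of m",(m-c)@ey,"x",(m-c)@ex)
# base corners z .012 top: left-back(38,325), right(368,390)
for z in (.012,.018):
  P=onz(T,*r(38,322),z);Q=onz(T,*r(372,392),z);print("corners",P,Q,np.linalg.norm(P-Q),"mid",(P+Q)/2,np.arctan2(*(P-Q)[1::-1])-np.pi/2)
for n,(X,Y) in {"lugL":(134,230),"lugR":(287,262)}.items():print(n,onz(T,*r(X,Y),.159))
E
```

```text
[0.5271 0.0116 0.156 ] [0.4967 0.0177 0.156 ] yaw -0.1985862524160785
hole [ 0.5036 -0.0065  0.135 ]
-0.24 clevis from hole [0.5092 0.0164] y line offset of m -0.0010218804667575525 x 0.0030465231579277267
-0.25 clevis from hole [0.5094 0.0163] y line offset of m -0.0009925396395404087 x 0.0028215933840412986
-0.26 clevis from hole [0.5096 0.0163] y line offset of m -0.0009654495396031352 x 0.002596381453167867
corners [0.4798 0.0778 0.012 ] [ 0.4544 -0.0309  0.012 ] 0.11160915206669195 mid [0.4671 0.0234 0.012 ] -0.22978333212390445
corners [0.4795 0.0773 0.018 ] [ 0.4542 -0.0308  0.018 ] 0.11104373119455027 mid [0.4668 0.0233 0.018 ] -0.22978333212390467
lugL [0.4961 0.0389 0.159 ]
lugR [ 0.4858 -0.005   0.159 ]
```

To row units: -0.05 m is -1, -0.04 m is -0.8.

Call:
send_path(segments=[[0,[0.5,0.04,0],0],[0,[0.16,0,0],0],[0,[0.16,0,0],0],[0,[0.16,0,0],0],[0,[0.16,0,0],0],[0,[0.16,0,0],0],[0,[0.16,0,0],0],[0,[0.16,0,0],0],[0,[0.16,0,0],0],[0,[0,0,0],0],[0.09,[-0.4,0,-0.6],0],[0.09,[-1,0,-0.8],0],[0.09,[-0.8,0,-0.6],0],[0.09,[0,0,0],0],[0.09,[0,0,0],0]])

```text
t: 8.4
tool_pos: [0.4783, -0.3809, 0.1905]
orientation: [2.226, 2.215, 0.0]
force: [-0.0, 0.6, -0.6]
opening: 0.0356
gripper_force: 0.0
```

```bash
python3 - <<'E'
from h import *
T=cam("top")["image"];S=cam("side")["image"]
mosaic([crop(T,400,190,80,90,5),crop(S,255,270,80,100,5)],"pics/m4.png")
E
```

```text
(500, 800, 3)
```

View pics/m4.png

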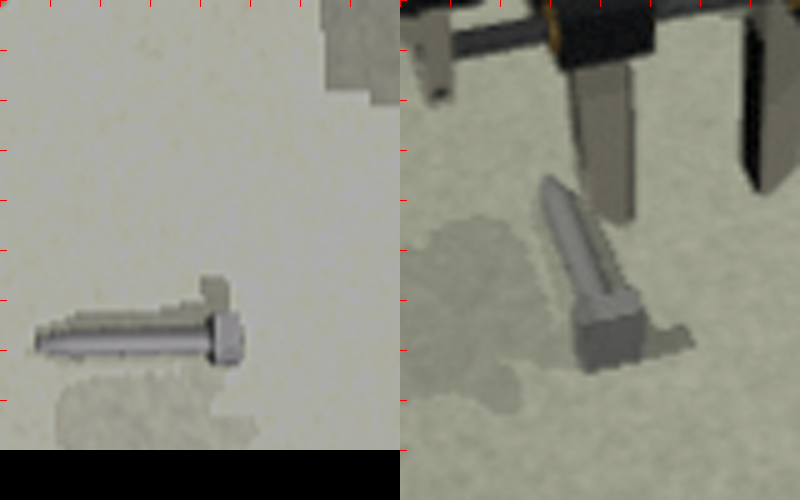

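The pin lies on a flat with its nose towards +y. In the top crop the tip is at (36,342) and the head's top face spans (216–242, 314–363).

```bash
python3 - <<'E'
from h import *
np.set_printoptions(precision=4,suppress=True)
T=cam("top");S=cam("side")
r=lambda X,Y:(400+(X+.5)/5-.5,190+(Y+.5)/5-.5)
t=onz(T,*r(36,342),.004);h=onz(T,*r(229,338.5),.026);e=onz(T,*r(211,340),.013)
print(t,h,e,np.arctan2(*(t-h)[1::-1]), np.linalg.norm(t-h))
s=lambda X,Y:(255+(X-400+.5)/5-.5,270+(Y+.5)/5-.5)
print("side tip",onz(S,*s(548,178),.005),"head bottoms",onz(S,*s(588,371),0),onz(S,*s(643,360),0))
st=read_state();print(st["tool_pos"],st["opening"],st["t"])
E
```

```text
[ 0.4783 -0.1912  0.004 ] [ 0.4762 -0.2867  0.026 ] [ 0.4765 -0.2804  0.013 ] 1.549007451120545 0.0979940255593974
side tip [ 0.4755 -0.1909  0.005 ] head bottoms [ 0.4654 -0.2941  0.    ] [ 0.4873 -0.2952  0.    ]
[ 0.4777 -0.3781  0.188 ] 0.05172487089030506 8.6
```

To row units: 0.04 m is 0.8, -0.001 m is -0.02.

Call:
send_path(segments=[[0.09,[0.6,0,0],0],[0.09,[0.6,-0.02,0.6],0],[0.09,[0.58,0,0.6],0],[0.09,[0,0,0.8],0],[0.09,[0,0,0.8],0],[0.09,[0,0,0.4],0],[0.09,[0,0,0.06],0]])

```text
t: 9.3
tool_pos: [0.4754, -0.288, 0.0232]
orientation: [-2.219, -2.215, 0.001]
force: [0.4, -0.8, -0.3]
opening: 0.0899
gripper_force: 0.0
```

Call:
send_path(segments=[[0,[0,0,0],0],[0,[0,0,0],0],[0,[0,0,0],0],[0,[0,0,0],0],[0,[0,0,0],0],[0,[0,0,0],0]], grip_n=40)

```text
t: 9.9
tool_pos: [0.4776, -0.291, 0.0272]
orientation: [2.225, 2.218, 0.0]
force: [-0.4, -0.4, -0.0]
opening: 0.0464
gripper_force: 0.0
```

Call:
send_path(segments=[[0,[0,0,0],0],[0,[0,0,0],0],[0,[0,0,0],0],[0,[0,0,0],0],[0,[0,0,0],0],[0,[0,0,0],0]], grip_n=40)

```text
t: 10.5
tool_pos: [0.4774, -0.2908, 0.0268]
orientation: [-2.225, -2.218, 0.0]
force: [-1.0, 0.2, 0.1]
opening: 0.0255
gripper_force: 40.0
```

To row units: -0.04 m is -0.8, 0.015 m is 0.3, 0.117 rad / 4 = 0.0293.

Call:
send_path(segments=[[0,[0,0,-0.2],0],[0,[0,0,-0.6],0],[0,[0,0,-0.8],0.0293],[0,[0,0,-0.8],0.029],[0,[0,0,-0.2],0],[0,[0.6,-0.16,0],0],[0,[0.6,-0.16,0],0],[0,[0.6,-0.16,0],0],[0,[0.6,-0.16,0],0],[0,[0.6,-0.16,0],0],[0,[0.3,0,0],0],[0,[0,0,0],0]])

```text
t: 11.7
tool_pos: [0.4769, -0.119, 0.1562]
orientation: [-2.462, -1.949, 0.0]
force: [0.4, 0.5, -1.4]
opening: 0.0256
gripper_force: 40.0
```

```bash
python3 - <<'E'
from h import *
np.set_printoptions(precision=4,suppress=True)
st=read_state();p=st["tool_pos"];o=st["orientation"];print(p,o,"phi",2*np.arctan2(o[1],o[0]),st["opening"],st["gripper_force"])
T=cam("top");S=cam("side");
mosaic([crop(T["image"],310,220,80,100,5),crop(S["image"],240,180,80,100,5)],"pics/m5.png")
E
```

```text
[ 0.4769 -0.119   0.1562] [-2.4623 -1.9492  0.0001] phi -4.944003000670136 0.025590098608186024 39.957518577575684
(500, 800, 3)
```

View pics/m5.png

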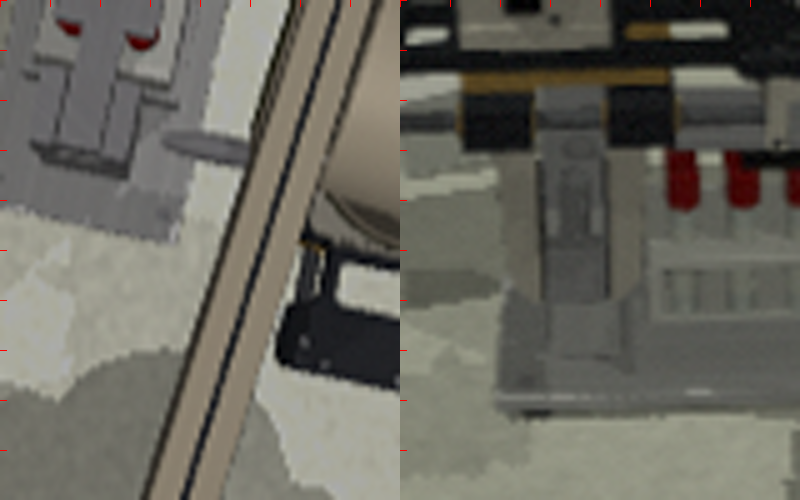

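The pin is held with its nose pointing at the clevis. In the top crop the tip is at (163,141). In the side crop the tip is near (575,178), below the lug hole at (578,147).

```bash
python3 - <<'E'
from h import *
np.set_printoptions(precision=4,suppress=True)
T=cam("top");S=cam("side");yaw=-.235
ex=np.array([np.cos(yaw),np.sin(yaw)]);ey=np.array([-ex[1],ex[0]])
pt=(310+163.5/5-.5,220+141.5/5-.5)
for z in(.13,.135,.14):
    q=onz(T,*pt,z);print(z,q,"cx",q[:2]@ex,"cy",q[:2]@ey)
p=read_state()["tool_pos"];print("tcp cx",p[:2]@ex,"cy",p[:2]@ey,"expected tip",p[:2]+.1*np.array([np.cos(1.339),np.sin(1.339)]))
for X in ([*(p[:2]+.1*ey),.135],[*(p[:2]+.1*ey),.125],[*(p[:2]+.1*ey),.142]):print("proj side crop",(proj(S,X)-[240,180]+.5)*5+[400,0],"top",(proj(T,X)-[310,220]+.5)*5)
for c in([.5095,.0145],):
  X=[*(np.array(c)-.0235*ey),.135];print("hole crop",(proj(S,X)-[240,180]+.5)*5+[400,0])
  for a,b in((-18,23.5),(-18,-23.5),(18,-23.5)):
    X=[*(np.array(c)+a/1e3*ex+b/1e3*ey),.159];print("lug",(proj(T,X)-[310,220]+.5)*5)
im=S["image"];c=cv2.convertScaleAbs(im,alpha=2.2,beta=-120)
top=crop(c,262,195,27,50,11);mosaic([top,crop(T["image"],315,228,40,36,12)],"pics/m6.png")
E
```

```text
0.13 [ 0.4983 -0.0212  0.13  ] cx 0.4895646407871041 cy 0.09543204078187278
0.135 [ 0.4979 -0.0211  0.135 ] cx 0.4891232943978056 cy 0.09538392445616316
0.14 [ 0.4974 -0.0211  0.14  ] cx 0.4886819480085071 cy 0.0953358081304535
tcp cx 0.49217539364132207 cy -0.007310567888504177 expected tip [ 0.4999 -0.0244]
proj side crop [581.351  169.9294] top [170.4116 136.3478]
proj side crop [582.0665 188.2337] top [170.17   138.2535]
proj side crop [580.8459 157.0067] top [170.5834 134.9926]
hole crop [581.4533 152.1536]
lug [ 28.1794 141.3582]
lug [127.8343 162.569 ]
lug [143.8281  86.29  ]
(550, 777, 3)
```

View pics/m6.png

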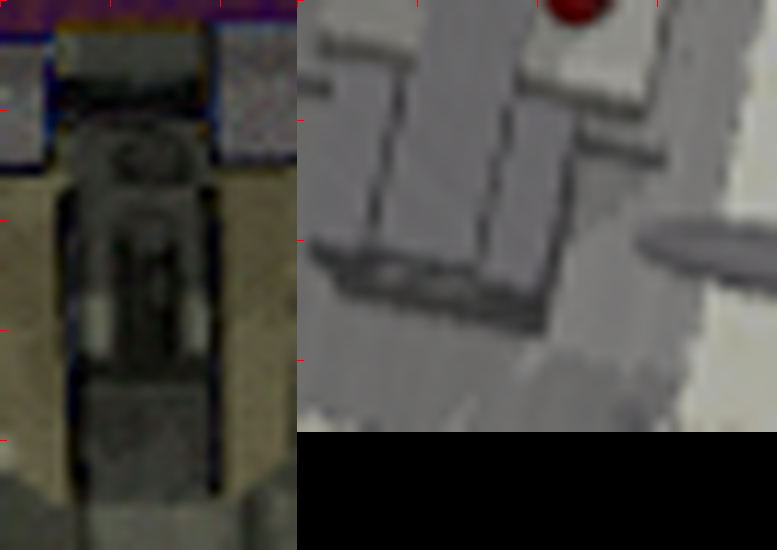

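The pin tip is lined up with the hole to within about 1 mm, both sideways and in height. I'll insert it gently, following the pin's 5° slope.

To row units: 0.007 m is 0.14, 0.004 m is 0.08.

Call:
send_path(segments=[[0,[0.14,0,0],0],[0,[0.14,0,0],0],[0,[0.08,0,0.008],0],[0,[0.08,0,0.008],0],[0,[0.08,0,0.008],0],[0,[0.08,0,0.008],0],[0,[0,0,0],0]], grip_n=25)

```text
t: 12.6
tool_pos: [0.4842, -0.0918, 0.1553]
orientation: [2.467, 1.945, -0.001]
force: [-0.6, -1.2, -1.7]
opening: 0.0257
gripper_force: 25.0
```

To row units: 0.003 m is 0.06, 0.0004 m is 0.008.

Call:
send_path(segments=[[0,[0.06,0,0.008],0],[0,[0.06,0,0.008],0],[0,[0.06,0,0.008],0],[0,[0,0,0],0]], grip_n=25)

```text
t: 13.0
tool_pos: [0.4868, -0.083, 0.1545]
orientation: [2.467, 1.944, 0.002]
force: [0.5, -1.8, 0.7]
opening: 0.026
gripper_force: 25.0
```

To row units: 0.001 m is 0.02.

Call:
send_path(segments=[[0,[0.02,0,0.02],0],[0,[0.02,0,0.02],0],[0,[0.02,0,0.02],0],[0,[0.02,0,0.02],0],[0,[0,0,0],0]], grip_n=20)

```text
t: 13.5
tool_pos: [0.4871, -0.0795, 0.1499]
orientation: [2.467, 1.944, -0.001]
force: [-0.9, -5.0, 0.3]
opening: 0.0258
gripper_force: 20.0
```

To row units: 0.002 m is 0.04, 0.0003 m is 0.006.

Call:
send_path(segments=[[0,[0.04,0,0.006],0],[0,[0.04,0,0.006],0],[0,[0.04,0,0.006],0],[0,[0,0,0],0]], grip_n=20)

```text
t: 13.9
tool_pos: [0.4886, -0.0733, 0.1491]
orientation: [-2.467, -1.944, 0.0]
force: [-0.3, -2.8, 0.1]
opening: 0.0262
gripper_force: 20.0
```

```bash
python3 -c "
from plant import robot, optics, read_state
s=read_state();print(s['wrist_torque'],s['force'])"
```

```text
[-0.3805996   0.00846591  0.02514793] [-0.27584405 -2.82208959  0.08454636]
```

Going in well; continue.

To row units: 0.003 m is 0.06.

Call:
send_path(segments=[[0,[0.06,0,0],0],[0,[0.06,0,0],0],[0,[0.06,0,0],0],[0,[0.06,0,0],0],[0,[0,0,0],0]], grip_n=20)

```text
t: 14.4
tool_pos: [0.4914, -0.0615, 0.1491]
orientation: [-2.467, -1.945, 0.0]
force: [-0.6, -3.1, 0.9]
opening: 0.0256
gripper_force: 20.0
```

Call:
send_path(segments=[[0,[0.06,0,0],0],[0,[0.06,0,0],0],[0,[0.06,0,0],0],[0,[0.06,0,0],0],[0,[0,0,0],0]], grip_n=25)

```text
t: 14.9
tool_pos: [0.4943, -0.0499, 0.1491]
orientation: [-2.467, -1.945, 0.0]
force: [0.3, -2.8, -1.2]
opening: 0.0258
gripper_force: 25.0
```

To row units: 0.003 m is 0.06.

Call:
send_path(segments=[[0,[0.06,0,0],0],[0,[0.06,0,0],0],[0,[0.06,0,0],0],[0,[0.06,0,0],0],[0,[0,0,0],0]], grip_n=30)

```text
t: 15.4
tool_pos: [0.4971, -0.0383, 0.1492]
orientation: [-2.467, -1.945, -0.0]
force: [-1.4, -3.4, 0.6]
opening: 0.0255
gripper_force: 30.0
```

To row units: 0.003 m is 0.06.

Call:
send_path(segments=[[0,[0.06,0,0],0],[0,[0.06,0,0],0],[0,[0.06,0,0],0],[0,[0.06,0,0],0],[0,[0,0,0],0]], grip_n=30)

```text
t: 15.9
tool_pos: [0.4998, -0.0266, 0.1491]
orientation: [-2.467, -1.945, -0.0]
force: [0.3, -2.1, 0.9]
opening: 0.0258
gripper_force: 30.0
```

Call:
send_path(segments=[[0,[0.04,0,0],0],[0,[0.04,0,0],0],[0,[0,0,0],0]], grip_n=30)

```text
t: 16.2
tool_pos: [0.5007, -0.0229, 0.1491]
orientation: [-2.467, -1.945, 0.0]
force: [-1.1, -3.8, 0.7]
opening: 0.0259
gripper_force: 30.0
```

To row units: 0.002 m is 0.04, 0.001 m is 0.02.

Call:
send_path(segments=[[0,[0.04,0,0],0],[0,[0.04,0,0],0],[0,[0.02,0,0],0],[0,[0,0,0],0]], grip_n=30)

```text
t: 16.6
tool_pos: [0.5019, -0.0181, 0.1492]
orientation: [-2.468, -1.944, 0.0]
force: [-1.7, -4.1, 1.5]
opening: 0.0257
gripper_force: 30.0
```

Call:
send_path(segments=[[0,[0.02,0,0],0],[0,[0.02,0,0],0],[0,[0,0,0],0]], grip_n=30)

```text
t: 16.9
tool_pos: [0.502, -0.0176, 0.1491]
orientation: [2.467, 1.943, -0.004]
force: [-4.1, -11.1, 1.8]
opening: 0.0258
gripper_force: 30.9
```

To row units: 0.001 m is 0.02.

Call:
send_path(segments=[[0,[0.02,0,0],0],[0,[0.02,0,0],0],[0,[0,0,0],0]], grip_n=40)

```text
t: 17.2
tool_pos: [0.502, -0.0175, 0.1492]
orientation: [2.466, 1.941, -0.008]
force: [-7.0, -20.0, 4.1]
opening: 0.0256
gripper_force: 43.8
```

Call:
send_path(segments=[[0.06,[-0.02,0,0],0],[0.06,[-0.02,0,0],0],[0.06,[0,0,0],0],[0.06,[0,0,0],0],[0.06,[0,0,0],0],[0.06,[0,0,0],0]])

```text
t: 17.8
tool_pos: [0.5005, -0.0149, 0.1486]
orientation: [-2.463, -1.943, 0.004]
force: [-10.3, 2.1, 6.8]
opening: 0.0597
gripper_force: 6.1
```

To row units: -0.003 m is -0.06.

Call:
send_path(segments=[[0.045,[-0.06,0,0],0],[0.045,[-0.06,0,0],0],[0.045,[0,0,0],0]])

```text
t: 18.1
tool_pos: [0.5012, -0.022, 0.1492]
orientation: [2.467, 1.944, 0.001]
force: [0.1, 0.6, 0.4]
opening: 0.0457
gripper_force: 0.0
```

Units first: shifts go in shares of 50 mm and turns go in shares of 4 rad. So -0.05 m is -1, -0.04 m is -0.8.

Call:
send_path(segments=[[0.045,[-0.4,0,0],0],[0.045,[-0.8,0,0],0],[0.03,[-1,0,0],0],[0,[-1,0,-0.4],0],[0,[-1,0,-0.6],0],[0,[0,0,-0.8],0],[0,[0,0,-0.8],0]])

```text
t: 18.8
tool_pos: [0.4535, -0.217, 0.2743]
orientation: [-2.47, -1.94, 0.0]
force: [1.8, -0.3, 0.2]
opening: 0.0096
gripper_force: 0.0
```

```bash
python3 - <<'E'
from h import *
T=cam("top")["image"];S=cam("side")["image"]
mosaic([crop(T,300,215,60,60,6),crop(S,245,180,70,90,6)],"pics/m7.png")
E
```

```text
(540, 780, 3)
```

View pics/m7.png

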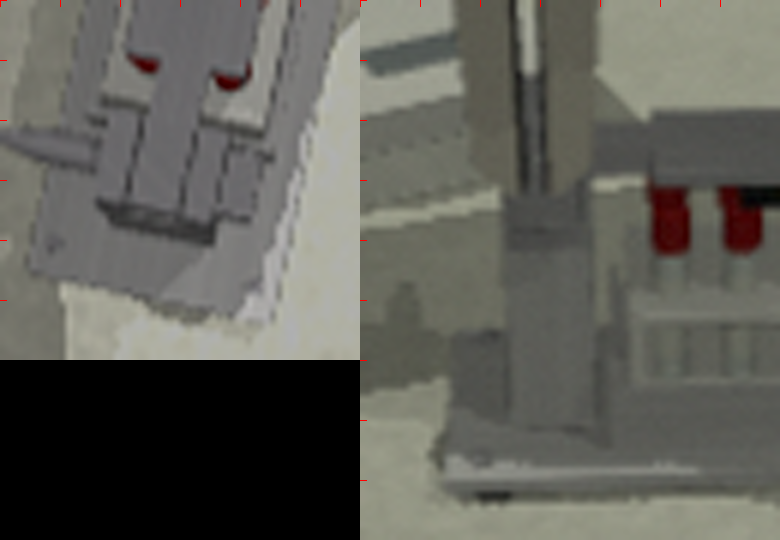

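The pin is through: the nose stands out on the far side (to the left of (97,150) in the top crop) and the head sits at the near lug. I'll push the head squarely with closed fingers to make sure it is home.

To row units: 0.04 m is 0.8, 0.03 m is 0.6.

Call:
send_path(segments=[[0,[0,0,0.8],0],[0,[0,0,0.8],0],[0,[0.6,0,0.6],0],[0,[0.8,0,0.36],0],[0,[0.8,0,0],0],[0,[0.8,0,0],0],[0,[0.4,0,0],0],[0,[0.1,0,0],0],[0,[0,0,0],0]])

```text
t: 19.8
tool_pos: [0.4953, -0.0449, 0.1451]
orientation: [-2.466, -1.947, 0.001]
force: [-0.3, 0.4, 0.4]
opening: 0.0003
gripper_force: 0.0
```

Call:
send_path(segments=[[0,[0.06,0,0],0],[0,[0.06,0,0],0],[0,[0.06,0,0],0],[0,[0,0,0],0]])

```text
t: 20.2
tool_pos: [0.4975, -0.0369, 0.1455]
orientation: [-2.468, -1.944, -0.0]
force: [0.2, -0.6, 0.3]
opening: 0.0004
gripper_force: 0.0
```

To row units: 0.002 m is 0.04.

Call:
send_path(segments=[[0,[0.04,0,0],0],[0,[0.04,0,0],0],[0,[0.04,0,0],0],[0,[0,0,0],0]])

```text
t: 20.6
tool_pos: [0.4988, -0.0313, 0.1457]
orientation: [2.467, 1.944, -0.001]
force: [-2.9, -4.5, 2.2]
opening: 0.0002
gripper_force: 2.0
```

Call:
send_path(segments=[[0,[0.02,0,0],0],[0,[0.02,0,0],0],[0,[0.02,0,0],0],[0,[0,0,0],0]])

```text
t: 21.0
tool_pos: [0.4988, -0.0311, 0.1458]
orientation: [2.466, 1.941, -0.008]
force: [-7.0, -17.7, 4.5]
opening: 0.0005
gripper_force: 8.9
```

To row units: 0.001 m is 0.02.

Call:
send_path(segments=[[0,[0.02,0,0],0],[0,[0.02,0,0],0],[0,[0,0,0],0]])

```text
t: 21.3
tool_pos: [0.4989, -0.0309, 0.1458]
orientation: [2.465, 1.939, -0.012]
force: [-9.6, -25.2, 5.9]
opening: 0.0006
gripper_force: 13.6
```

Call:
send_path(segments=[[0,[-0.1,0,0],0],[0,[-0.4,0,0],0],[0,[-1,0,0],0],[0,[-1,0,-0.4],0],[0,[-1,0,-0.8],0],[0,[-0.8,0,-0.8],0],[0,[-0.8,0,-0.8],0],[0,[0,0,0],0]])

```text
t: 22.1
tool_pos: [0.4471, -0.2555, 0.272]
orientation: [2.464, 1.934, 0.003]
force: [-0.4, -0.7, -0.3]
opening: 0.0004
gripper_force: 0.0
```

```bash
python3 - <<'E'
from h import *
T=cam("top")["image"];S=cam("side")["image"]
mosaic([crop(T,285,215,70,60,7),crop(S,260,185,30,50,10)],"pics/m8.png")
E
```

```text
(500, 790, 3)
```

View pics/m8.png

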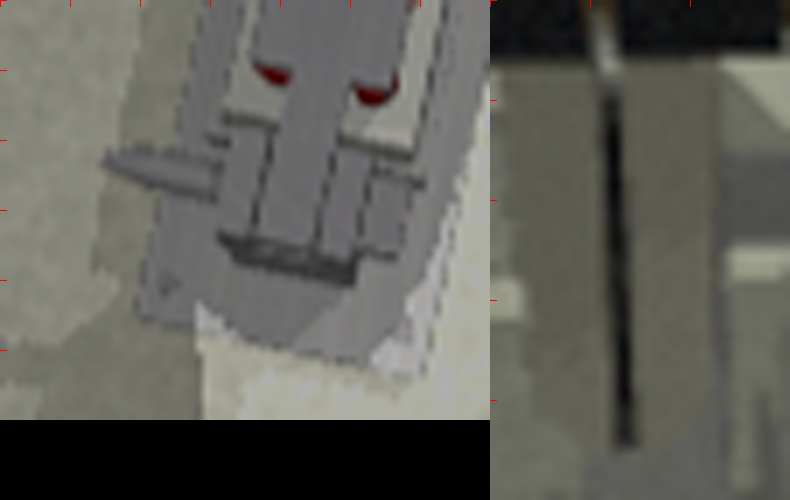

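The pin passes right through: the tip is at (105,158) in the top crop, and the head lies against the near lug at (365–410, 165–255). A quick numeric check of the tip position comes before I hand in.

```bash
python3 - <<'E'
from h import *
T=cam("top");ey=np.array([.233,.9725])
r=lambda X,Y:(285+(X+.5)/7-.5,215+(Y+.5)/7-.5)
g=lambda X,Y,z:onz(T,*r(X,Y),z)[:2]@ey
print("tip",g(105,158,.135),"far lug",g(221,237,.159),"near lug",g(357,258,.159),"head outer top edge",g(398,255,.148), "head inner",g(359,258,.148),g(374,170,.148))
E
```

```text
tip 0.19955028369852082 far lug 0.15371291116429348 near lug 0.10845211637295034 head outer top edge 0.09558274818116354 head inner 0.10804844159066417 0.1091726157217294
```

```bash
python3 -c "
from plant import robot, optics, read_state
print(robot.close_job())"
```

```text
the job is handed in; nothing more can be done
None
```

The clamp bar is down with its eye between the lugs, the pin is pushed through until its head stopped against the near lug (a final 25 N push did not move it, and the camera check agrees), the gripper has let go and moved clear without my moving the bystanders, and the job is handed in at about 22 s of the 72 s; no verdict was shown.

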